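# Re-rack a row of sample bottles in reverse order

## Task

Move the four sample bottles from the white rack to the empty orange rack, one to a pocket and in reverse order: the bottle nearest the white rack's black end goes in the orange rack's pocket farthest from that rack's black end, and so on, so that the one farthest from the black end finishes nearest to it. Keep the bottles upright, and lower each one onto its pocket's floor rather than dropping it.

Things in the scene. Friction and masses are not known exactly. Their poses are not given: they have to be found in the camera images.
- red_bottle: loose white sample bottle with a red screw cap: round, 32 mm diameter all the way up, 95 mm tall, the cap is the top 23 mm; about 60 g; it starts upright in one of the white rack's pockets. Origin at the centre of its underside, z up along the bottle; x and y axes mean nothing
- yellow_bottle: loose white sample bottle with a yellow screw cap: round, 32 mm diameter all the way up, 95 mm tall, the cap is the top 23 mm; about 60 g; it starts upright in one of the white rack's pockets. Origin at the centre of its underside, z up along the bottle; x and y axes mean nothing
- green_bottle: loose white sample bottle with a green screw cap: round, 32 mm diameter all the way up, 95 mm tall, the cap is the top 23 mm; about 60 g; it starts upright in one of the white rack's pockets. Origin at the centre of its underside, z up along the bottle; x and y axes mean nothing
- blue_bottle: loose white sample bottle with a blue screw cap: round, 32 mm diameter all the way up, 95 mm tall, the cap is the top 23 mm; about 60 g; it starts upright in one of the white rack's pockets. Origin at the centre of its underside, z up along the bottle; x and y axes mean nothing
- source_rack: White rack, full at the start; a ledge 12 mm tall carries the tags on its +x side (to x = +60 mm); 56 mm wide, fixed; four pockets in a row, centres at x = 0, y = +93, +31, -31, -93 mm, each 48 (x) by 58 mm (y) inside, floor 6 mm and rim 34 mm above the bench, walls 4 mm; a black block 40 mm tall (the black end) at its +y end only, y = 126 to 142 mm. Origin: centre of its underside, z up
- target_rack: Orange rack, empty at the start, turned any way round; 56 mm wide, fixed; four pockets in a row, centres at x = 0, y = +93, +31, -31, -93 mm, each 48 (x) by 58 mm (y) inside, floor 6 mm and rim 34 mm above the bench, walls 4 mm; a black block 40 mm tall (the black end) at its +y end only, y = 126 to 142 mm. Origin: centre of its underside, z up
- red_tag: flat red plastic tag, 22 x 36 x 3 mm, fixed on the white rack's ledge beside the pocket in which the red-capped bottle starts; it stays there as a record. Origin at the centre of its underside
- yellow_tag: flat yellow plastic tag, 22 x 36 x 3 mm, fixed on the white rack's ledge beside the pocket in which the yellow-capped bottle starts; it stays there as a record. Origin at the centre of its underside
- green_tag: flat green plastic tag, 22 x 36 x 3 mm, fixed on the white rack's ledge beside the pocket in which the green-capped bottle starts; it stays there as a record. Origin at the centre of its underside
- blue_tag: flat blue plastic tag, 22 x 36 x 3 mm, fixed on the white rack's ledge beside the pocket in which the blue-capped bottle starts; it stays there as a record. Origin at the centre of its underside

How it is judged (in metres and radians):
At the end, for the whole second after the job is handed in: Each bottle stands upright (0.1 rad), at rest (0.02 m/s, 0.2 rad/s), on the floor (4 mm) of the orange rack's pocket mirroring its start: 1st from the white rack's black end is 4th from the orange one's, 2nd 3rd, 3rd 2nd, 4th 1st; within 12 mm of its centre across, 18 mm along the row (x of red_bottle in the frame of target_rack between -0.012 and 0.012 m and z of red_bottle in the frame of target_rack between 0.002 and 0.01 m and angle between each of red_bottle, yellow_bottle, green_bottle, blue_bottle's own z axis and vertical below 0.1 rad and linear speed of each of red_bottle, yellow_bottle, green_bottle, blue_bottle below 0.02 m/s and angular speed of each of red_bottle, yellow_bottle, green_bottle, blue_bottle below 0.2 rad/s and ((y of red_tag in the frame of source_rack between 0.073 and 0.113 m and y of red_bottle in the frame of target_rack between -0.111 and -0.075 m) or (y of red_tag in the frame of source_rack between 0.011 and 0.051 m and y of red_bottle in the frame of target_rack between -0.049 and -0.013 m) or (y of red_tag in the frame of source_rack between -0.051 and -0.011 m and y of red_bottle in the frame of target_rack between 0.013 and 0.049 m) or (y of red_tag in the frame of source_rack between -0.113 and -0.073 m and y of red_bottle in the frame of target_rack between 0.075 and 0.111 m)) and x of yellow_bottle in the frame of target_rack between -0.012 and 0.012 m and z of yellow_bottle in the frame of target_rack between 0.002 and 0.01 m and ((y of yellow_tag in the frame of source_rack between 0.073 and 0.113 m and y of yellow_bottle in the frame of target_rack between -0.111 and -0.075 m) or (y of yellow_tag in the frame of source_rack between 0.011 and 0.051 m and y of yellow_bottle in the frame of target_rack between -0.049 and -0.013 m) or (y of yellow_tag in the frame of source_rack between -0.051 and -0.011 m and y of yellow_bottle in the frame of target_rack between 0.013 and 0.049 m) or (y of yellow_tag in the frame of source_rack between -0.113 and -0.073 m and y of yellow_bottle in the frame of target_rack between 0.075 and 0.111 m)) and x of green_bottle in the frame of target_rack between -0.012 and 0.012 m and z of green_bottle in the frame of target_rack between 0.002 and 0.01 m and ((y of green_tag in the frame of source_rack between 0.073 and 0.113 m and y of green_bottle in the frame of target_rack between -0.111 and -0.075 m) or (y of green_tag in the frame of source_rack between 0.011 and 0.051 m and y of green_bottle in the frame of target_rack between -0.049 and -0.013 m) or (y of green_tag in the frame of source_rack between -0.051 and -0.011 m and y of green_bottle in the frame of target_rack between 0.013 and 0.049 m) or (y of green_tag in the frame of source_rack between -0.113 and -0.073 m and y of green_bottle in the frame of target_rack between 0.075 and 0.111 m)) and x of blue_bottle in the frame of target_rack between -0.012 and 0.012 m and z of blue_bottle in the frame of target_rack between 0.002 and 0.01 m and ((y of blue_tag in the frame of source_rack between 0.073 and 0.113 m and y of blue_bottle in the frame of target_rack between -0.111 and -0.075 m) or (y of blue_tag in the frame of source_rack between 0.011 and 0.051 m and y of blue_bottle in the frame of target_rack between -0.049 and -0.013 m) or (y of blue_tag in the frame of source_rack between -0.051 and -0.011 m and y of blue_bottle in the frame of target_rack between 0.013 and 0.049 m) or (y of blue_tag in the frame of source_rack between -0.113 and -0.073 m and y of blue_bottle in the frame of target_rack between 0.075 and 0.111 m))); the robot touches nothing.
It fails at once if a bottle is tipped over (leans more than 35 degrees) (angle between any of red_bottle, yellow_bottle, green_bottle, blue_bottle's own z axis and vertical above 0.61 rad).
It fails at once if a bottle is dropped: faster than 0.75 m/s while its underside is less than 40 mm above the bench ((linear speed of red_bottle above 0.75 m/s and height (world z) of red_bottle below 0.04 m) or (linear speed of yellow_bottle above 0.75 m/s and height (world z) of yellow_bottle below 0.04 m) or (linear speed of green_bottle above 0.75 m/s and height (world z) of green_bottle below 0.04 m) or (linear speed of blue_bottle above 0.75 m/s and height (world z) of blue_bottle below 0.04 m)).
It also fails if it takes over 99 s, if anything falls off the work surface, if the arm or the gripper's body presses on something with over 40 N, if the wrist force passes 120 N, or if a joint passes its speed limit or range.

## Robot

A 7-joint arm with a two-finger parallel gripper is mounted at the origin on the work surface. World frame = base frame: x ahead of the robot, y to its left, z up, the work surface at z = 0. Lengths are in mm, angles in rad, forces in N, time in s.
With the tool pointing down it reaches from about 400 to 900 mm from the base axis. Payload 5.6 kg.
Tool frame: the origin (TCP) lies midway between the tips of the shut fingers; the grasp point (between the pads) lies 19 mm behind it; z points along the fingers, y is the line along which they close (so a half turn about z gives the same grasp; the last joint's range is limited). The gripper opens to 92 mm and grips with 3 to 60 N. Pads are 20 mm wide; open, the fingers measure 128 mm over their backs; the gripper's body (75 mm by 189 mm) begins 69 mm behind the grasp point.
Start: joints at [-1.219, 0.468, -0.012, 1.603, 0.006, 1.071, -0.056], TCP at [250.046, 599.988, 214.592] pointing down, gripper open.
Joint ranges: [-2.53, 2.53], [-0.31, 2.02], [-1.57, 1.55], [0.28, 2.44], [-1.29, 4.43], [0.15, 1.84], [-2.92, 2.92]. Speed limits (rad/s): [2.57, 2.57, 3.14, 3.14, 3.14, 3.14, 3.14].

## Interface

Orientations are given as a rotation vector (axis times angle).
In Python, from cell import robot, grip, kin, viewer gives the robot as it stands. Calls block until the motion is done:
- robot.movep(position, orientation): joint-space move of the TCP to a pose.
- robot.servo_line(position, feed=150, rotation=None): straight line of the TCP; rotation=None keeps the orientation; feed is the mean speed in mm/s.
- robot.goto_joints(angles): joint-space move.
- grip(opening, newtons=None): opening from 0.0 (shut) to 1.0 (fully open); newtons is the grip in N (None keeps the last); returns when the fingers have stopped.
- robot.hold(seconds).
- kin.ik(position, orientation): joint angles nearest the present ones, or None.
- robot.observe(): the state.
- viewer.read_camera(name): name is "scene" or "side" or "wrist"; returns the picture (420x560x3 uint8, red, green, blue); there is no depth.
- viewer.camera_info(name): a dict with "camera_matrix" (3x3 intrinsics, pixels), "R" (3x3) and "t" (3): a world point X has camera coordinates R X + t. Camera axes: x right, y down, z forward; pixel columns grow to the right and rows downward; lengths in mm; the calibration is good to about 2 mm. A picture is of the moment at which its call begins: read the wrist's pose just before it. camera_info takes no time and is no camera call; for the wrist camera it gives the pose at the moment of the call.
A pose or a line that the arm cannot do raises robot.IKError and nothing moves.
- robot.job_done(): hands the job in; it is judged then, once.
Trained networks look in the newest picture that a camera, given by its name, has taken for a name from the list of things; names that differ only in an ending like _2 or _b are one class to them, and where a whole thing is asked for, a point or a joint stands for the part that bears it (a point fixed in the world has none). Each returns a list of dicts, best first, with "confidence" (0 to 1); they miss things now and then, are a little off and sometimes report something else, mostly with a low value. They report only what shows in the picture. A call takes as long as a camera call.
- viewer.silhouettes(name, camera): "mask" (420x560 bool, what is visible of it).
- viewer.pinpoint(name, camera): "at" ([x, y, z] in mm, in the coordinates of the camera as it stood for that picture, good to about 4 mm: a listed point, or the origin of a listed thing).
The state is a dict: "t": time; "joints": joint angles; "joint_velocities": joint speeds; "joint_torque": joint torques, N m; "tcp_pos": TCP position; "tcp_rot": TCP orientation; "contact_force": force on the tool from outside, world axes, zero at the start; "wrist_torque": the same for the moment, N m; "grip_width": opening from 0.0 (shut) to 1.0 (fully open); "grip_force": force on a finger pad.
Only numpy, scipy, OpenCV 4.12 (cv2) and the standard library are available. Lean on these libraries where they do the work, as an engineer would, in place of code of your own. Each camera call takes 0.05 s, during which the arm holds its last target. There are 200 camera calls.

## Working session

There is one attempt and no reset: what is moved stays moved. The work goes in short steps, each a Python script; the robot and the scene stay as the last script left them, time stands still between calls to the robot, and variables do not carry over. Pictures are saved under pics/ and viewed, at most 14 in all, crops included, and the job is handed in when it is done.

```bash
ls; mkdir -p pics
python3 - <<'E'
from cell import robot, grip, kin, viewer
import cv2,numpy as np
for c in ("scene","side","wrist"):
    im=viewer.read_camera(c); cv2.imwrite(f"pics/a_{c}.png",im[:,:,::-1])
    i=viewer.camera_info(c); print(c,np.round(i["camera_matrix"],1).tolist(),np.round(-np.array(i["R"]).T@i["t"]))
    R,t=np.array(i["R"]),np.array(i["t"])
    for n in ("source_rack","target_rack","red_bottle","yellow_bottle","green_bottle","blue_bottle","red_tag","yellow_tag","green_tag","blue_tag"):
        r=viewer.pinpoint(n,c)
        print(n,[(np.round(R.T@(np.array(d["at"])-t)).tolist(),round(d["confidence"],2)) for d in r[:2]])
s=robot.observe(); print(s["t"],s["tcp_rot"],s["grip_width"])
E
```

```text
pics
scene [[492.2, 0.0, 290.4], [0.0, 492.2, 211.4], [0.0, 0.0, 1.0]] [1057. -493.  877.]
source_rack [([515.0, -176.0, -1.0], 0.6), ([527.0, -150.0, 4.0], 0.59)]
target_rack [([523.0, 209.0, -0.0], 0.75), ([511.0, -174.0, 1.0], 0.4)]
red_bottle [([569.0, -96.0, 7.0], 0.88)]
yellow_bottle [([460.0, -250.0, 3.0], 0.55), ([560.0, -180.0, 14.0], 0.27)]
green_bottle [([497.0, -205.0, 7.0], 0.71)]
blue_bottle [([525.0, -147.0, 2.0], 0.87)]
red_tag [([603.0, -123.0, 16.0], 0.56)]
yellow_tag [([492.0, -279.0, 12.0], 0.71)]
green_tag [([533.0, -229.0, 14.0], 0.47)]
blue_tag [([560.0, -177.0, 15.0], 0.7)]
side [[429.1, 0.0, 282.6], [0.0, 429.1, 203.7], [0.0, 0.0, 1.0]] [ 287. -609.  490.]
source_rack [([509.0, -174.0, -1.0], 0.68)]
target_rack [([517.0, 205.0, -1.0], 0.96)]
red_bottle [([570.0, -95.0, 5.0], 0.87), ([534.0, -223.0, 11.0], 0.62)]
yellow_bottle [([457.0, -250.0, 6.0], 0.69)]
green_bottle [([495.0, -198.0, 9.0], 0.86), ([569.0, -91.0, 7.0], 0.35)]
blue_bottle [([519.0, 206.0, -1.0], 0.22)]
red_tag [([604.0, -123.0, 14.0], 0.68)]
yellow_tag [([497.0, -279.0, 9.0], 0.74), ([521.0, 205.0, 0.0], 0.2)]
green_tag [([534.0, -225.0, 11.0], 0.72)]
blue_tag [([559.0, -176.0, 4.0], 0.62)]
wrist [[348.5, 0.0, 282.4], [0.0, 348.5, 204.2], [0.0, 0.0, 1.0]] [184. 628. 385.]
source_rack []
target_rack []
red_bottle []
yellow_bottle []
green_bottle []
blue_bottle []
red_tag []
yellow_tag []
green_tag []
blue_tag []
1.65 [6.16181858e-01 3.08053993e+00 2.39961757e-05] 0.9979216441284819
```

View pics/a_scene.png

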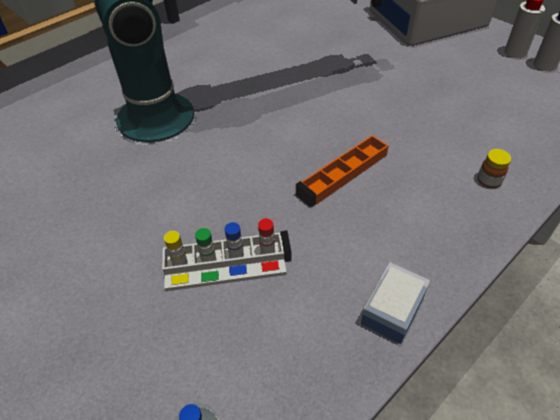

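View pics/a_side.png

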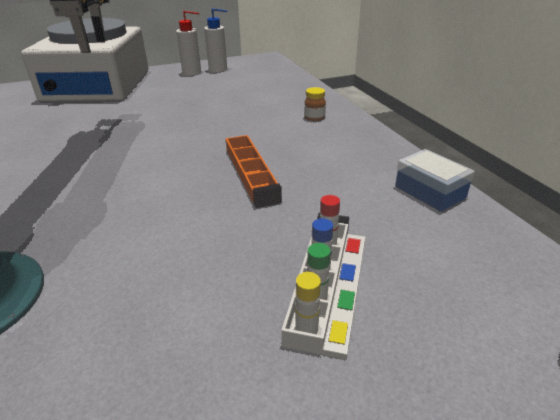

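The scene view shows the white rack from (163,260) to (290,245), with its black end at the right beside red. The order from the black end is red, blue, green, yellow. The orange rack runs from its black end at (307,192) to its far end at (382,148). Next I'll look straight down at each rack with the wrist camera.

```bash
cat > h.py <<'E'
from cell import robot, grip, kin, viewer
import cv2, numpy as np
from scipy.spatial.transform import Rotation as Ro
def backproj(px, info, z):
    K,R,t=[np.array(info[k],float) for k in("camera_matrix","R","t")]
    c=-R.T@t; d=R.T@np.linalg.inv(K)@np.array([px[0],px[1],1.])
    return c+d*(z-c[2])/d[2]
def proj(X, info):
    K,R,t=[np.array(info[k],float) for k in("camera_matrix","R","t")]
    p=K@(R@np.asarray(X,float)+t); return p[:2]/p[2]
def down(yaw):  # tool y (closing) along world direction yaw
    y=np.array([np.cos(yaw),np.sin(yaw),0]); z=np.array([0,0,-1.])
    return Ro.from_matrix(np.c_[np.cross(y,z),y,z]).as_rotvec()
def best(pos, yaw):
    """closing-line yaw is modulo pi: take the one needing the more centred last joint"""
    c=[(abs(q[6]),o) for o in (down(yaw),down(yaw+np.pi)) if (q:=kin.ik(pos,o)) is not None]
    return min(c,key=lambda a:a[0])[1]
E
python3 - <<'E'
from h import *
i=viewer.camera_info("scene"); a,b=backproj((307,188),i,36),backproj((381,146),i,34); print(a,b)
yt=np.arctan2(*(a-b)[1::-1]); print("target +y yaw",yt)
s=robot.observe(); w=viewer.camera_info("wrist"); R,t=np.array(w["R"]),np.array(w["t"])
off=Ro.from_rotvec(s["tcp_rot"]).inv().apply(-R.T@t-s["tcp_pos"]); print("cam offset in tool",off, "fwd", R[2])
for n,c,y in (("target",[518,207],yt),("source",[514,-174],np.arctan2(155,111))):
    o=best([c[0],c[1],250],y-np.pi/2)
    d=Ro.from_rotvec(o).apply(off)
    p=[c[0]-d[0],c[1]-d[1],250]
    try: robot.movep(p,o)
    except robot.IKError as e: print(n,p,"IK"); continue
    robot.hold(.15)
    w=viewer.camera_info("wrist"); cv2.imwrite(f"pics/w_{n}.png",viewer.read_camera("wrist")[:,:,::-1])
    np.savez(f"w_{n}.npz",**{k:np.array(w[k]) for k in("camera_matrix","R","t")})
    print(n,p,robot.observe()["t"],robot.observe()["joints"])
E
```

```text
[516.4916834   80.12286924  36.        ] [546.61433175 317.42400112  34.        ]
target +y yaw -1.6970595349704007
cam offset in tool [ 7.17209051e+01  1.30939191e-01 -1.70327025e+02] fwd [ 0.23513319 -0.09824609 -0.96698505]
target [np.float64(508.83843404391774), np.float64(135.86652625848387), 250] 3.775 [-0.74672598  0.22697305  0.4933585   1.89155465 -0.12286648  1.05289067
 -0.32769183]
source [np.float64(472.1354721872676), np.float64(-232.23458326732978), 250] 5.3583 [-0.33610388  0.27464755  0.87574242  1.90875567 -0.24038343  1.06695521
  0.0195794 ]
```

View pics/w_target.png

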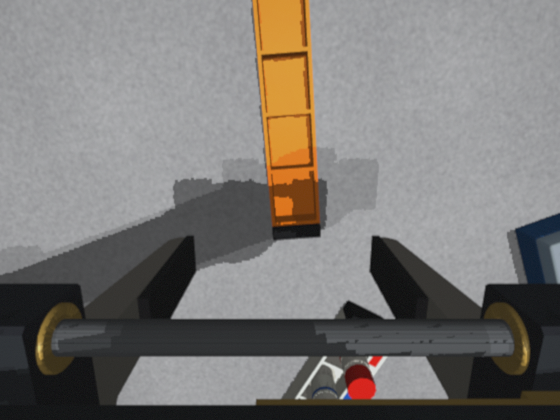

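View pics/w_source.png

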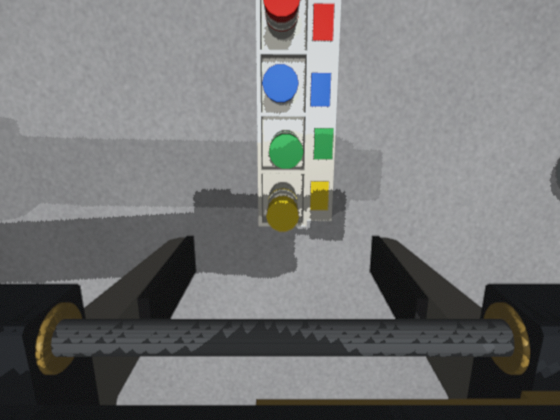

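In the target view, the orange rack's black end is at (297,232), but the far end is cut off at the top. The source view shows the caps at (280,83), (286,150) and (283,212), with red partly cut off. I'll go higher and take one better look at each rack.

Run:
```python
from h import *
off=np.array([71.7,.1,-170.3]); crops=[]
for n,c,y in (("source",[514,-174],np.arctan2(155,111)),("target",[518,207],-1.697)):
    o=best([c[0],c[1],250],y-np.pi/2)
    d=Ro.from_rotvec(o).apply(off-[22,0,0])
    robot.movep([c[0]-d[0],c[1]-d[1],350],o); robot.hold(.3)
    w=viewer.camera_info("wrist"); im=viewer.read_camera("wrist")[:,:,::-1]
    cv2.imwrite(f"pics/v_{n}.png",im)
    np.savez(f"w_{n}.npz",**{k:np.array(w[k]) for k in("camera_matrix","R","t")})
    crops.append(cv2.resize(im[0:245,220:380],None,fx=2.4,fy=2.4,interpolation=cv2.INTER_CUBIC))
cv2.imwrite("pics/v_both.png",np.hstack(crops)); print(robot.observe()["t"])
```

```text
7.9417
```

View pics/v_both.png

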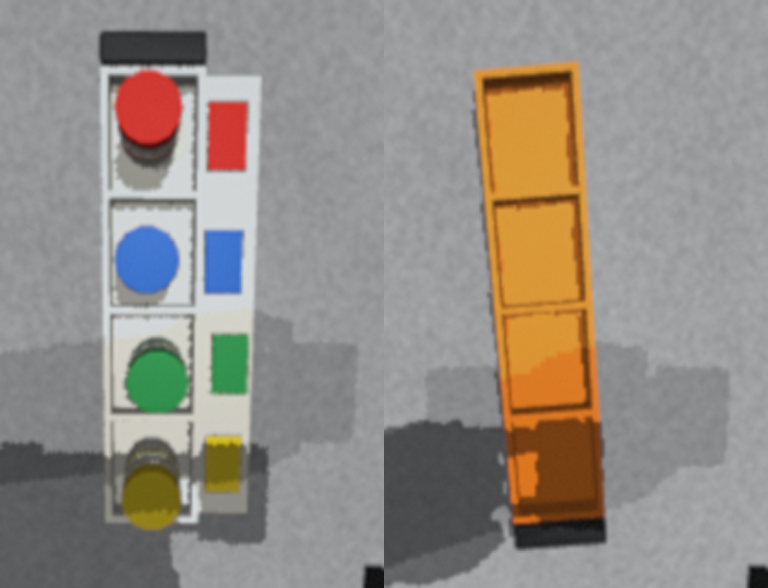

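The wide crop shows the source caps, with red (149,107) first at the black end, then blue (147,259), green (157,380) and yellow (152,497). The orange rack's far corners are at (475,72) and (577,63), and its black end is at the bottom, (516,547) to (605,541). I'll fit both racks from these points.

```bash
cat > fit.py <<'E'
from h import *
from scipy.optimize import least_squares
import json
S,T=np.load("w_source.npz"),np.load("w_target.npz")
pts=[((28,-126,34),(475,72)),((-28,-126,34),(577,63)),((28,142,40),(516,547)),((-28,142,40),(605,541)),
 ((0,-62,34),(536,197)),((0,0,34),(541,307)),((0,62,34),(550,414))]
def world(p,X): return Ro.from_euler("z",p[2]).apply(X)+[p[0],p[1],0]
def res(p): return np.concatenate([proj(world(p,X),T)-np.array([220+(c[0]-384)/2.4,c[1]/2.4]) for X,c in pts])
r=least_squares(res,[518,207,-1.697]); p=r.x
print("target",p,"res px",np.abs(r.fun).max())
caps={"red":(149,107),"blue":(147,259),"green":(157,380),"yellow":(152,497)}
B={k:backproj((220+c[0]/2.4,c[1]/2.4),S,101)[:2].tolist() for k,c in caps.items()}
d=np.array(B["red"])-B["yellow"]; ys=np.arctan2(d[1],d[0])
slots=dict(zip(["red","blue","green","yellow"],(-93,-31,31,93)))
G={k:world(p,[0,y,0])[:2].tolist() for k,y in slots.items()}
print(B,ys,np.hypot(*d)); print(G)
# source rack rim: check yaw from left outer edge
l=[backproj((220+c[0]/2.4,c[1]/2.4),S,34) for c in((103,68),(105,522))]; e=l[0]-l[1]; print("src yaw edge",np.arctan2(e[1],e[0]))
json.dump(dict(B=B,G=G,ys=np.arctan2(e[1],e[0]),yt=p[2]),open("plan.json","w"))
E
python3 fit.py
```

```text
target [523.42853502 206.60723515  -3.19430215] res px 1.7018154362972098
{'red': [567.6151104155017, -96.80052411570699], 'blue': [527.3815068031575, -151.14550289101288], 'green': [497.3918946239701, -201.39128090716775], 'yellow': [460.0319995343657, -249.2006990353019]} 0.9561048350367115 186.54741773175508
{'red': [528.3282484997181, 299.47807453176006], 'blue': [525.0617728433491, 237.56418160952208], 'green': [521.7952971869801, 175.65028868728413], 'yellow': [518.528821530611, 113.73639576504617]}
src yaw edge 0.9385485381913633
```

```bash
cat > go.py <<'E'
from h import *
import json
P=json.load(open("plan.json"))
def carry(n,H=215,Z=60):
    b,g=P["B"][n],P["G"][n]
    o=best([*b,Z],P["ys"]-np.pi/2)
    grip(1.0); robot.movep([*b,H],o); robot.servo_line([*b,Z],feed=120)
    grip(0.0,25); s=robot.observe(); w0=s["grip_width"]
    z0=s["tcp_pos"][2]
    robot.servo_line([*b,H],feed=120)
    s=robot.observe(); print(n,"held",round(w0*92,1),round(s["grip_width"]*92,1),np.round(s["grip_force"],1),s["t"])
    if s["grip_width"]*92<25: raise SystemExit("lost")
    o=best([*g,Z],P["yt"])
    robot.movep([*g,H],o); robot.hold(.2)
    robot.servo_line([*g,z0+25],feed=120); robot.servo_line([*g,z0+1],feed=30); robot.hold(.2)
    print(" force",np.round(robot.observe()["contact_force"],1))
    grip(0.75); robot.servo_line([*g,H],feed=150)
    print(" t",robot.observe()["t"])
E
python3 - <<'E'
from go import *
carry("yellow")
cv2.imwrite("pics/c1.png",np.hstack([viewer.read_camera("scene")[120:300,140:420],viewer.read_camera("wrist")[:180,140:420]])[:,:,::-1])
E
```

```text
yellow held 31.4 31.5 25.0 13.5667
 force [-0.6 -0.2 -1.2]
 t 19.4
```

View pics/c1.png

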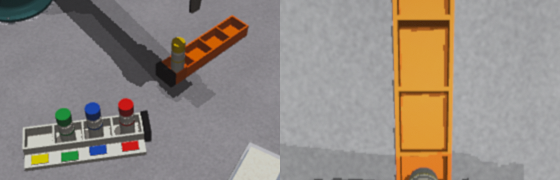

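The yellow bottle stands in the orange rack's pocket next to the black end (178,55), and the other three are undisturbed. I'll carry on with the rest.

Run:
```python
from go import *
for n in ("green","blue","red"): carry(n)
# survey the target from the same view as before
o=best([518,207,250],-1.697-np.pi/2); d=Ro.from_rotvec(o).apply([49.7,.1,0])
robot.movep([518-d[0],207-d[1],350],o); robot.hold(.3)
w=viewer.camera_info("wrist"); im=viewer.read_camera("wrist")[:,:,::-1]
T=np.array([523.43,206.61]); 
for n in P["G"]:
    for q in viewer.pinpoint(n+"_bottle","wrist")[:1]:
        X=np.array(w["R"]).T@(np.array(q["at"])-w["t"]); e=Ro.from_euler("z",-P["yt"]).apply(X-[*T,0])
        print(n,np.round(e,1),round(q["confidence"],2))
a=cv2.resize(im[0:245,220:380],None,fx=2.2,fy=2.2)
b=cv2.resize(viewer.read_camera("side")[120:310,200:350,::-1],(424,539))
cv2.imwrite("pics/end.png",np.hstack([a,b])); print(robot.observe()["t"])
```

```text
green held 31.7 31.2 25.0 25.0333
 force [-0.2 -0.4 -0.1]
 t 30.9
blue held 31.6 31.6 25.0 36.475
 force [ 0.8  0.3 -0.7]
 t 42.375
red held 31.6 31.5 25.0 47.9833
 force [-0.7 -0.1 -0.4]
 t 53.9167
blue [  0.9 -31.5   8.1] 0.79
green [ 0.2 31.7  3.2] 0.8
yellow [-0.2 93.1  5.6] 0.66
55.325
```

View pics/end.png

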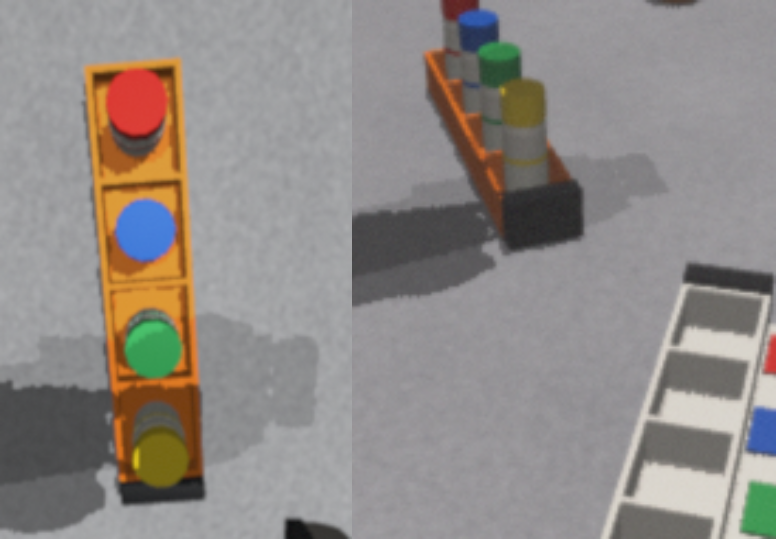

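All four bottles stand upright and centred in the orange rack. From the black end at the bottom they are yellow (160,457), green (153,348), blue (145,230) and red (137,102), and the white rack is empty.

```bash
python3 -c "
from cell import robot
print(robot.job_done())"
```

```text
the job is handed in; nothing more can be done
None
```

All four bottles are in the orange rack in reverse order (yellow, green, blue, red from its black end), upright and centred in the last pictures, and the job was handed in at about 55 s; no verdict came back.

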